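# Roll a cut tube up the saw's loading skid to the stop

## Robot

A 6-joint arm with a two-finger parallel gripper is mounted at the origin on the work surface. World frame = base frame: x ahead of the robot, y to its left, z up, the work surface at z = 0. Lengths are in m, angles in degrees, forces in N, time in s.
With the tool pointing down it reaches from about 0.4 to 0.825 m from the base axis. Payload 7 kg.
Tool frame: the origin (TCP) lies on the centre line of the jaws, within the pads' length; the fingertips stand 17 mm ahead of it and the grasp point (between the pads) lies 2 mm behind it; y points along the fingers, z is the direction in which the jaws open and shut, and the axes are right-handed (so a half turn about y gives the same grasp; the last joint's range is limited). The gripper opens to 88 mm and grips with 3 to 60 N. Pads are 19 mm wide; open, the fingers measure 130 mm over their backs; the gripper's body (78 mm by 193 mm) begins 47 mm behind the grasp point.
Start: joints at [-59.009, 20.546, 0.682, 0, -70.136, -16.507], TCP at [0.169, -0.654, 0.244] pointing down, gripper open.
Joint ranges: [-176.03, 176.03], [-82.01, 121.73], [-58.28, 71.71], [-173.87, 95.51], [-174.79, -0.11], [-173.66, 173.66]. Speed limits (degrees/s): [136.94, 136.94, 172.46, 180, 180, 180].

## Interface

Orientations are given as [roll, pitch, yaw] about the fixed x, y, z axes, in that order (R = Rz(yaw) Ry(pitch) Rx(roll)).
In Python, from plant import r, capture, camera_info gives the robot as it stands. The module is installed in compiled form; this text tells all that it offers.
- The arm moves only by the tool apply_moves, never from a script. Its argument "deltas" is a list of rows, each an object of numbers: "tx", "ty", "tz": the shift along the tool's x, y, z in m; "turn": the turn about the tool's y in rad; "gripper": the finger opening in m, from 0 to 0.0876. A call has 1 to 5 rows; each row is the pose to reach, as a shift and turn from the pose commanded when the call began, along the tool's axes at that moment; what a row does not reach only later rows make up. A row lasts 1/10 s, in which the tool goes at most 50 mm and 8.59 degrees, less where a joint would pass 70% of its speed; a pose out of reach is approached as far as the arm can. A call with a gripper value outside its range is refused whole. The fingers move at their own pace and stop on an object; "newtons" is the grip in N (left out, the last holds). Time passes only in rows, so rows that repeat a pose let the fingers close. It gives the time, the measured TCP pose, the force and the opening at its end, in the units of the state.
- r.get_state(): the state, without advancing time (a new reading comes with each control period).
- capture(name): name is "scene" or "top" or "wrist"; returns (picture, depth): 384x512x3 uint8, red, green, blue; 384x512 float32, m along the optical axis (not along the pixel's ray), 0 where there is no reading.
- camera_info(name): a dict with "K" (3x3 intrinsics, pixels), "eye" and "orientation" of the camera in the world; the wrist camera has in their place "tool_from_camera" (4x4, takes a point from camera to tool coordinates, whose origin is the TCP and whose axes are the tool frame's). Camera axes: x right, y up, looking along -z (the intrinsics and any distortion apply to the point x, -y, -z); pixel columns grow to the right and rows downward; lengths in m; the calibration is good to about 2 mm. A picture is of the moment at which its call begins: read the wrist's pose just before it. camera_info takes no time and is no camera call.
- r.close_job(): hands the job in, once; it reports no verdict.
The state is a dict: "time_s": time; "joints": joint angles; "qd": joint speeds; "joint_torque": joint torques, N m; "tcp_pos": TCP position; "eef_rot": TCP orientation; "contact_force": force on the tool from outside, world axes, zero at the start; "moment": the same for the moment, N m; "gripper_width": finger opening in m.
Only numpy, scipy, OpenCV 4.12 (cv2) and the standard library are available. Lean on these libraries where they do the work, as an engineer would, in place of code of your own. Each camera call takes 0.05 s, during which the arm holds its last target.

## Task

The next tube for the saw lies at the foot of the sloping loading skid: push it with the fingertips so that it rolls up both rails to the stop posts and the spring catch rises behind it, then leave it resting there, square across the rails. Stay behind it and push gently and steadily, so that it never gets away and runs back down; do not grip it or lift it off the rails, and leave the other things on the bench where they are.

Things in the scene. Friction and masses are not known exactly. Their poses are not given: they have to be found in the camera images.
- tube: Polished stainless tube, 60 mm outside diameter, 240 mm long, 0.45 to 0.8 kg, slippery, rolls freely. Origin mid-length on its axis; its y is the tube's axis (x and z turn as it rolls). Starts on both rails against the toes, its axis 194 mm downhill of its place at the stop, square to the rails, up to 12 mm off centre sideways.
- ramp: Sloping top of the grey steel loading skid, fixed to the bench. Tilted frame: x straight uphill (8 degrees above level), y across, z square to the rails' top plane. Origin in that plane, midway between the rails, 75 mm above the bench, under the tube's axis when the tube touches the stop: a tube on the rails is at z = 30 mm, x = -194 mm at the toes, x = 0 at the stop. All sizes below are in this frame.
- toe (a point): Point midway between the two toes (bent-up ends of the rails, each 26 mm wide, 15 mm proud), at the height of their tops: x = -220, z = 15 mm. The rails are 26 mm wide and 25 mm deep, centred on y = +-85 mm, from x = -235 to 50 mm. The gap between them (y = -72 to 72 mm) is open down to 7 mm high cross-ties on the bench, but for the catch and its shaft.
- stop (a point): Point midway between the two stop posts, on the plane of their downhill faces, at tube-axis height: x = 30, z = 30 mm. The posts are 26 mm wide, stand on the rails at y = +-85 mm, 50 mm proud, with a 12 mm tie rod between them at x = 38, z = 40 mm.
- noses (a point): Point midway between the tops of the raised catch's two noses: x = -30, z = 10 mm, fixed to the ramp (does not move with the catch). The noses are 10 mm wide, at y = +-20 mm, on one 8 mm cross shaft at x = -41, z = -9 mm, which spans the gap between the rails.
- catch (a joint): Spring catch. 0 rad: up, noses 10 mm proud of the rails, leaning uphill. It grows as a tube rolling uphill tips the noses uphill and down (1 to 2 N; below the rails from 0.7 rad, end 0.75). It springs back to 0 by itself once the tube is within about 5 mm of the stop, and does not give downhill: the tube, let go, rolls back about 6 mm and rests against it.
- oiler: Bystander: grey plastic bottle with a black cap, 56 mm diameter, 150 mm tall, standing to the left of the skid. Origin at the centre of its underside.
- offcut: Bystander: short ring of steel tube standing on end, 48 mm diameter, 50 mm tall, to the left of the skid. Origin at the centre of its underside.
- packing: Bystander: wooden packing block 100 x 60 x 30 mm, lying to the right of the skid. Origin at the centre of its underside.
- wrench: Bystander: steel wrench 170 mm long lying flat to the right of the skid. Origin at the middle of its underside, x along its length.
Things that resemble listed ones, but are neither listed nor needed, are in the scene too. What is shaped like the tube but red is not meant.

How it is judged (in metres and radians):
At the end, for the whole second after the job is handed in: The tube lies still (under 20 mm/s) on both rails between the stop and the raised catch (catch under 0.12 rad): its axis within 12 mm of its place against the stop, square to the rails within 0.06 rad, within 30 mm of the skid's centre line, and 25 to 36 mm above the rails' plane (x of tube in the frame of ramp between -0.012 and 0.005 m and y of tube in the frame of ramp between -0.03 and 0.03 m and z of tube in the frame of ramp between 0.025 and 0.036 m and angle between the y axis of tube and the y axis of ramp, either way round below 0.06 rad and value of joint catch below 0.12 rad and linear speed of tube below 0.02 m/s); the robot touches nothing.
It fails at once if the tube got away: it rolled free, untouched, faster than 0.2 m/s (linear speed of tube above 0.2 m/s and contact force between each of the arm, the fingers and tube below 0.02 N).
It fails at once if the tube was lifted more than 15 mm off the rails (z of tube in the frame of ramp above 0.045 m).
It fails at once if the tube was gripped or shoved with more than 35 N (contact force between the fingers and tube above 35 N).
It fails at once if the tube fell off the rails (z of tube in the frame of ramp below 0.015 m).
It fails at once if a bystander (oiler, offcut, packing block or wrench) was moved more than 15 mm (distance of any of oiler, offcut, packing, wrench from where it was at the start of the episode above 0.015 m).
It also fails if it takes over 38 s, if anything falls off the work surface, if the arm or the gripper's body presses on something with over 40 N, if the wrist force passes 120 N, or if a joint passes its speed limit or range.

## Working session

There is one attempt and no reset: what is moved stays moved. The work goes in short steps, Python scripts to look and compute and a tool call to move; the robot and the scene stay as the last step left them, time stands still between calls to the robot, and variables do not carry over. Pictures are saved under pics/ and viewed, and the job is handed in when it is done.

Besides the shell and the picture viewer there is one more tool, called after ">>>" by a JSON object that holds its "name" and its "arguments", one argument or row to a line. apply_moves: Moves the arm, as the interface text tells. Its arguments: {"type":"object","properties":{"deltas":{"type":"array","items":{"type":"object","properties":{"tx":{"type":"number"},"ty":{"type":"number"},"tz":{"type":"number"},"turn":{"type":"number"},"gripper":{"type":"number"}}}},"newtons":{"type":"number"}},"required":["deltas"]}

```bash
mkdir -p pics; ls; python3 - <<'E'
from plant import r,capture,camera_info
import cv2,numpy as np
print(r.get_state())
for n in("scene","top"):
    p,d=capture(n);cv2.imwrite(f"pics/{n}0.png",p[:,:,::-1]);np.save(f"pics/{n}0.npy",d);print(n,camera_info(n))
print(camera_info("wrist"))
E
```

```text
pics
{'time_s': 0.0, 'joints': array([-5.90076574e+01,  2.05921488e+01,  6.33291468e-01, -1.93836711e-02,
       -7.01345343e+01, -1.65090413e+01]), 'qd': array([-0.03785707,  0.06529505, -0.03998998,  0.04623902,  0.04601425,
        0.00342654]), 'joint_torque': array([-4.18003274e-04, -5.82716525e+01,  2.93052506e+01,  6.99727044e+00,
        6.98545278e-03, -1.88494473e-04]), 'tcp_pos': array([ 0.16869985, -0.6531081 ,  0.24261325]), 'eef_rot': array([-8.99052801e+01,  9.07072495e-03,  1.44767072e+01]), 'contact_force': array([-0.07657558, -0.76671339,  0.42879947]), 'moment': array([-0.01856028, -0.02587548,  0.00587038]), 'gripper_width': 0.08804250502304113}
scene {'K': array([[497.56244004,   0.        , 258.52190679],
       [  0.        , 497.56244004, 190.9412179 ],
       [  0.        ,   0.        ,   1.        ]]), 'eye': array([1.44088687, 0.94816837, 1.03364615]), 'orientation': array([ 53.28078453,  -0.35299681, 130.57320081])}
top {'K': array([[422.85117286,   0.        , 254.84926584],
       [  0.        , 422.85117286, 193.36293573],
       [  0.        ,   0.        ,   1.        ]]), 'eye': array([0.39358815, 0.09948403, 1.12533564]), 'orientation': array([  5.96612597,   1.0765288 , -89.3108718 ])}
{'K': array([[277.68185525,   0.        , 255.52722922],
       [  0.        , 277.68185525, 191.86781933],
       [  0.        ,   0.        ,   1.        ]]), 'tool_from_camera': array([[-5.33471615e-04, -9.60534980e-01, -2.78158709e-01,
        -7.54306344e-02],
       [-3.89932406e-04,  2.78158927e-01, -9.60534986e-01,
        -1.41244157e-01],
       [ 9.99999782e-01, -4.03955056e-04, -5.22933608e-04,
        -6.25125608e-04],
       [ 0.00000000e+00,  0.00000000e+00,  0.00000000e+00,
         1.00000000e+00]])}
```

View pics/scene0.png

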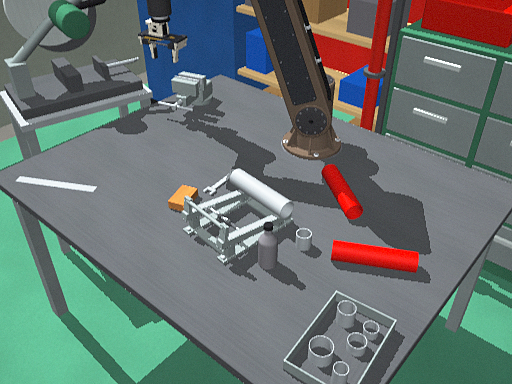

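View pics/top0.png

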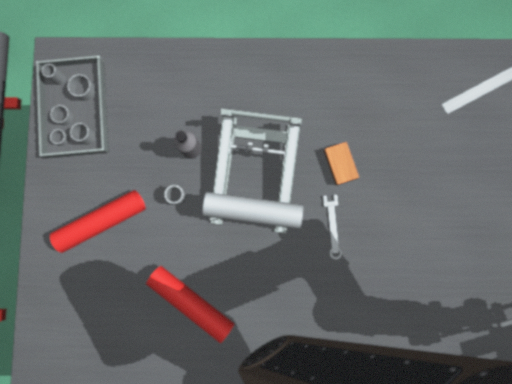

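Two red tubes (97,221) and (190,304) are decoys. The bright grey tube at (253,209), lying across the rails, is the one that fits the description. Next I confirm it in a crop and measure it.

```bash
cat > h.py <<'E'
import numpy as np,cv2
from scipy.spatial.transform import Rotation as R
from plant import r,capture,camera_info
def cloud(n,d,inf=None):
    c=inf or camera_info(n);K=c["K"];v,u=np.mgrid[:d.shape[0],:d.shape[1]]
    P=np.stack([(u-K[0,2])/K[0,0]*d,-(v-K[1,2])/K[1,1]*d,-d],-1)
    return P@R.from_euler('xyz',c["orientation"],degrees=True).as_matrix().T+c["eye"]
def proj(n,X):
    c=camera_info(n);K=c["K"];p=(np.asarray(X)-c["eye"])@R.from_euler('xyz',c["orientation"],degrees=True).as_matrix()
    return np.stack([K[0,2]-K[0,0]*p[...,0]/p[...,2],K[1,2]+K[1,1]*p[...,1]/p[...,2]],-1)
E
python3 - <<'E'
from h import *
d=np.load("pics/top0.npy");C=cloud("top",d)
for u,v in [(253,209),(210,203),(297,214),(222,180),(290,180),(226,150),(294,150),(226,113),(298,121),(262,113),(217,221),(281,229),(120,320),(400,180),(186,138),(174,194),(342,163),(333,225)]:
    print((u,v),C[v,u].round(4))
p=cv2.imread("pics/top0.png")
cv2.imwrite("pics/topc.png",cv2.resize(p[95:245,180:380],None,fx=4,fy=4,interpolation=cv2.INTER_CUBIC))
p=cv2.imread("pics/scene0.png")
cv2.imwrite("pics/scc.png",cv2.resize(p[150:290,150:330],None,fx=4,fy=4,interpolation=cv2.INTER_CUBIC))
E
```

```text
(253, 209) [0.4619 0.1239 0.1058]
(210, 203) [0.4753 0.2283 0.1061]
(297, 214) [0.4511 0.0176 0.1036]
(222, 180) [0.538  0.2049 0.0603]
(290, 180) [0.5403 0.0317 0.0555]
(226, 150) [0.6148 0.1958 0.0644]
(294, 150) [0.3936 0.0995 1.1253]
(226, 113) [0.6925 0.1917 0.1285]
(298, 121) [0.6738 0.0176 0.1287]
(262, 113) [0.7311 0.1052 0.0019]
(217, 221) [0.4353 0.2199 0.0185]
(281, 229) [0.4164 0.0521 0.0127]
(120, 320) [ 0.1746  0.4709 -0.0025]
(400, 180) [ 5.506e-01 -2.646e-01  5.000e-04]
(186, 138) [0.6271 0.2847 0.1412]
(174, 194) [ 0.5073  0.3396 -0.0021]
(342, 163) [ 0.5902 -0.1057  0.0286]
(333, 225) [ 0.4287 -0.0847  0.0067]
```

View pics/topc.png

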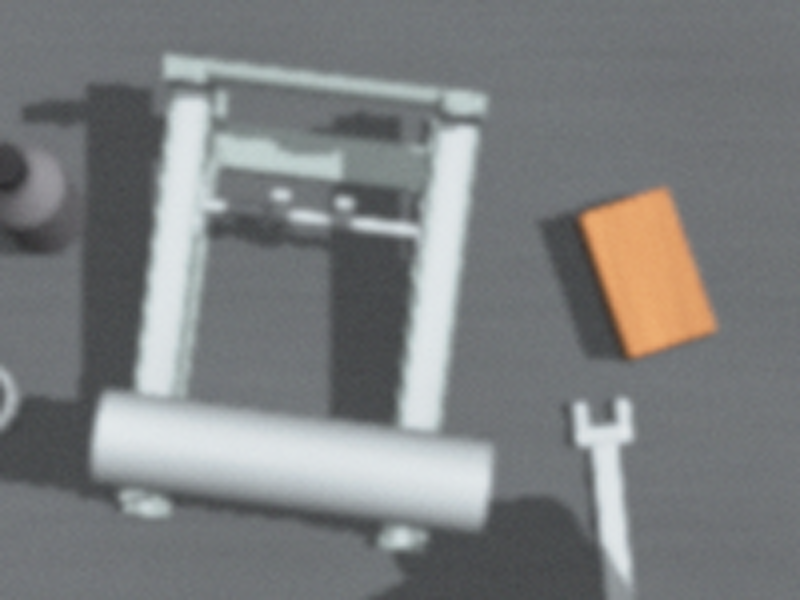

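View pics/scc.png

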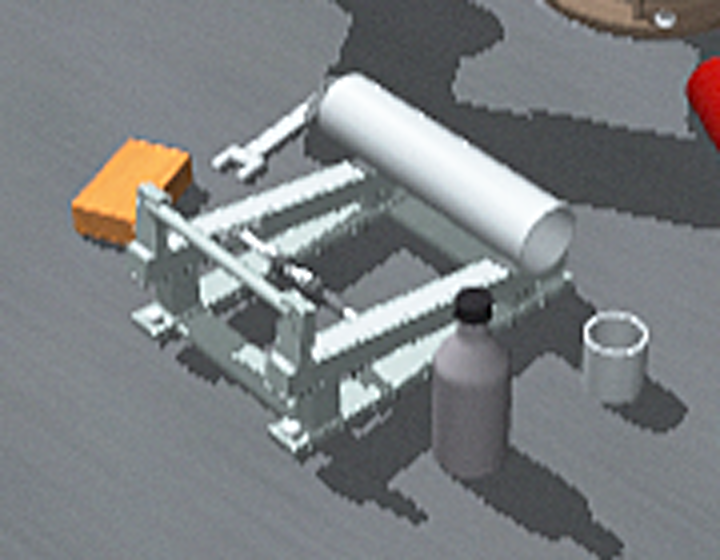

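The crops confirm it: a bare steel tube across both rails at the low end, with the noses at crop (282,195) and (345,203), and the oiler and ring on the left. Now I fit the tube axis and the ramp frame.

```bash
cat >> h.py <<'E'
from scipy.optimize import least_squares
def tubefit(n,d,u0,u1,v0,v1,zmin,guess,rad=.03):
    C=cloud(n,d)[v0:v1,u0:u1].reshape(-1,3);C=C[(C[:,2]>zmin)&(C[:,2]<.2)]
    def dist(p):
        a=np.array([np.sin(p[3]),np.cos(p[3]),p[4]]);a/=np.linalg.norm(a)
        q=C-np.array([p[0],guess[1],p[2]]);q=q-np.outer(q@a,a);return np.linalg.norm(q,axis=1)-rad
    s=least_squares(dist,[guess[0],0,guess[2],guess[3],0],loss='soft_l1',f_scale=.002)
    p=s.x;a=np.array([np.sin(p[3]),np.cos(p[3]),p[4]]);a/=np.linalg.norm(a)
    c=np.array([p[0],guess[1],p[2]]);t=(C-c)@a
    near=abs(dist(p))<.006;t=t[near];lo,hi=np.percentile(t,[.5,99.5])
    return c+a*(lo+hi)/2,a,hi-lo,np.std(dist(p)[near]),near.sum()
E
python3 - <<'E'
from h import *
d=np.load("pics/top0.npy");C=cloud("top",d)
print(tubefit("top",d,195,312,190,232,.082,[.46,.124,.076,.1]))
ds=np.load("pics/scene0.npy")
print(tubefit("scene",ds,222,298,162,222,.082,[.46,.124,.076,.1]))
for n,dd in(("top",d),("scene",ds)):
    P=cloud(n,dd).reshape(-1,3)
    m=(P[:,0]>.5)&(P[:,0]<.66)&(P[:,2]>.04)&(P[:,2]<.085)&(P[:,1]>-.02)&(P[:,1]<.24)
    P=P[m]
    # rails: plane dir
    yaw=np.deg2rad(-6);
    for it in range(6):
        ex=np.array([np.cos(yaw),np.sin(yaw)]);ey=np.array([-ex[1],ex[0]])
        X=P[:,:2]@ex;Y=P[:,:2]@ey
        pl=P[:,2]-np.tan(np.deg2rad(8))*X
        if it==0:
            h=np.histogram(pl,bins=np.arange(pl.min(),pl.max(),.002));print(list(zip(h[1].round(3),h[0])))
            z0=np.percentile(pl,90)-.002
        k=abs(pl-z0)<.004; z0=np.median(pl[k])
        yc=np.median(Y[k]); 
        A=k&(Y>yc); 
        mid=(np.percentile(Y[k],1)+np.percentile(Y[k],99))/2
        sl=[]
        for S in (k&(Y>mid),k&(Y<=mid)):
            # robust centre line: mid of edges per bin
            bx=[];by=[]
            for b in np.arange(X[k].min(),X[k].max(),.01):
                q=S&(X>=b)&(X<b+.01)
                if q.sum()>8: bx.append(b+.005);by.append((Y[q].min()+Y[q].max())/2)
            f=np.polyfit(bx,by,1);sl.append((f[0],np.polyval(f,.55),np.ptp(Y[S])))
        yaw+=np.mean([s[0] for s in sl])*.8
    print(n,np.rad2deg(yaw),z0,sl,k.sum())
E
```

```text
(array([0.4614314 , 0.12599755, 0.07622154]), array([1.19377601e-01, 9.92848891e-01, 2.61900607e-04]), np.float64(0.23779754439618528), np.float64(0.0015517499825744225), np.int64(2320))
(array([0.46300676, 0.12591436, 0.07640317]), array([0.12501027, 0.99215352, 0.00195383]), np.float64(0.24009181105838562), np.float64(0.002212402958820044), np.int64(901))
[(np.float64(-0.04), np.int64(2)), (np.float64(-0.038), np.int64(2)), (np.float64(-0.036), np.int64(3)), (np.float64(-0.034), np.int64(4)), (np.float64(-0.032), np.int64(5)), (np.float64(-0.03), np.int64(7)), (np.float64(-0.028), np.int64(15)), (np.float64(-0.026), np.int64(32)), (np.float64(-0.024), np.int64(66)), (np.float64(-0.022), np.int64(135)), (np.float64(-0.02), np.int64(302)), (np.float64(-0.018), np.int64(493)), (np.float64(-0.016), np.int64(367)), (np.float64(-0.014), np.int64(114)), (np.float64(-0.012), np.int64(25)), (np.float64(-0.01), np.int64(12)), (np.float64(-0.008), np.int64(10)), (np.float64(-0.006), np.int64(4)), (np.float64(-0.004), np.int64(2)), (np.float64(-0.002), np.int64(0)), (np.float64(0.0), np.int64(
[... 1215 characters left out ...]
, (np.float64(-0.009), np.int64(6)), (np.float64(-0.007), np.int64(6)), (np.float64(-0.005), np.int64(2)), (np.float64(-0.003), np.int64(2)), (np.float64(-0.001), np.int64(1)), (np.float64(0.001), np.int64(2)), (np.float64(0.003), np.int64(8)), (np.float64(0.005), np.int64(2)), (np.float64(0.007), np.int64(7)), (np.float64(0.009), np.int64(5)), (np.float64(0.011), np.int64(6)), (np.float64(0.013), np.int64(9)), (np.float64(0.015), np.int64(5))]
scene -5.862368047337536 -0.016099013375332122 [(np.float64(-0.12227357413722996), np.float64(0.27445257127230893), np.float64(0.10033199331445061)), (np.float64(0.1921035269300078), np.float64(0.11556228924608276), np.float64(0.096934646172632))] 545
```

>>> {"name": "apply_moves", "arguments": {
  "deltas": [
    {"tx":0.039,"tz":0.029,"turn":0.075},
    {"tx":0.078,"tz":0.058,"turn":0.15},
    {"tx":0.117,"tz":0.087,"turn":0.225},
    {"tx":0.156,"tz":0.116,"turn":0.3},
    {"tx":0.195,"tz":0.145,"turn":0.375}
  ]
}}

```text
invalid input at $.deltas[0]: expected keys tx, ty, tz, turn, gripper
```

```bash
python3 - <<'E'
from h import *
# rail edges: brightness scans along image rows in top view, cast to rail plane
img=cv2.imread("pics/top0.png");c=camera_info("top");K=c["K"];Rm=R.from_euler('xyz',c["orientation"],degrees=True).as_matrix()
ex=np.array([.9925,-.122,0]);ey=np.array([.122,.9925,0])
T=np.array([.462,.126,.0763]);O=T+.1963*ex;O[2]=.075
n=-np.sin(np.deg2rad(8))*ex+np.cos(np.deg2rad(8))*np.array([0,0,1])
def cast(u,v):
    q=Rm@np.array([(u-K[0,2])/K[0,0],-(v-K[1,2])/K[1,1],-1]);t=((O-c["eye"])@n)/(q@n);return c["eye"]+t*q
g=img.min(2).astype(int)
for v in range(125,194,8):
    row=g[v]>165;ch=np.flatnonzero(np.diff(row[205:310].astype(int)))+205.5
    X=[cast(u,v)-O for u in ch];print(v,[(round(u,1),*(np.array([x@ex/np.cos(np.deg2rad(8)),x@ey])*1000).round(1)) for u,x in zip(ch,X)])
for n_,z in(("posts",.05),):pass
E
```

```text
125 [(np.float64(221.5), np.float64(7.1), np.float64(107.0)), (np.float64(231.5), np.float64(10.3), np.float64(81.7))]
133 [(np.float64(220.5), np.float64(-13.3), np.float64(107.0)), (np.float64(230.5), np.float64(-10.0), np.float64(81.7)), (np.float64(233.5), np.float64(-9.1), np.float64(74.1)), (np.float64(252.5), np.float64(-3.0), np.float64(26.1)), (np.float64(288.5), np.float64(8.5), np.float64(-64.3)), (np.float64(298.5), np.float64(11.7), np.float64(-89.3))]
141 [(np.float64(219.5), np.float64(-33.7), np.float64(106.9)), (np.float64(232.5), np.float64(-29.5), np.float64(74.0)), (np.float64(287.5), np.float64(-11.8), np.float64(-64.4)), (np.float64(296.5), np.float64(-8.9), np.float64(-87.0))]
149 [(np.float64(218.5), np.float64(-54.2), np.float64(106.9)), (np.float64(230.5), np.float64(-50.3), np.float64(76.5)), (np.float64(252.5), np.float64(-43.1), np.float64(20.9)), (np.float64(261.5), np.float64(-40.2), np.float64(-1.8)), (np.float64(285.5), np.float64(-32.5), np.float64(-62.1)), (np.float64(295.5), np.float64(-29.2), np.float64(-87.1))]
157 [(np.float64(217.5), np.float64
[... 474 characters left out ...]
loat64(-115.8), np.float64(106.7)), (np.float64(228.5), np.float64(-111.4), np.float64(73.7)), (np.float64(282.5), np.float64(-93.6), np.float64(-62.6)), (np.float64(292.5), np.float64(-90.3), np.float64(-87.7))]
181 [(np.float64(214.5), np.float64(-136.3), np.float64(106.7)), (np.float64(226.5), np.float64(-132.3), np.float64(76.2)), (np.float64(281.5), np.float64(-114.1), np.float64(-62.8)), (np.float64(291.5), np.float64(-110.8), np.float64(-87.9))]
189 [(np.float64(213.5), np.float64(-157.0), np.float64(106.6)), (np.float64(224.5), np.float64(-153.3), np.float64(78.7)), (np.float64(280.5), np.float64(-134.6), np.float64(-62.9)), (np.float64(290.5), np.float64(-131.2), np.float64(-88.1))]
```

>>> {"name": "apply_moves", "arguments": {
  "deltas": [
    {"tx":0.039,"ty":0,"tz":0.029,"turn":0.075,"gripper":0.0876},
    {"tx":0.078,"ty":0,"tz":0.058,"turn":0.15,"gripper":0.0876},
    {"tx":0.117,"ty":0,"tz":0.087,"turn":0.225,"gripper":0.0876},
    {"tx":0.156,"ty":0,"tz":0.116,"turn":0.3,"gripper":0.0876},
    {"tx":0.195,"ty":0,"tz":0.145,"turn":0.375,"gripper":0.0876}
  ]
}}

```text
time_s: 0.6
tcp_pos: [0.322, -0.4627, 0.2433]
eef_rot: [-90.0, 0.0, -7.2]
contact_force: [1.5, -0.6, 0.2]
gripper_width: 0.0876
```

>>> {"name": "apply_moves", "arguments": {
  "deltas": [
    {"tx":0.012,"ty":0,"tz":0.048,"turn":0,"gripper":0.0876},
    {"tx":0.024,"ty":0,"tz":0.096,"turn":0,"gripper":0.0876},
    {"tx":0.036,"ty":0,"tz":0.144,"turn":0,"gripper":0.0876},
    {"tx":0.048,"ty":0,"tz":0.192,"turn":0,"gripper":0.0876},
    {"tx":0.06,"ty":0,"tz":0.24,"turn":0,"gripper":0.0876}
  ]
}}

```text
time_s: 1.1
tcp_pos: [0.4102, -0.2315, 0.2435]
eef_rot: [-90.0, -0.0, -7.0]
contact_force: [1.2, -0.7, 0.1]
gripper_width: 0.0878
```

>>> {"name": "apply_moves", "arguments": {
  "deltas": [
    {"tx":0,"ty":0,"tz":0.049,"turn":0,"gripper":0.0876},
    {"tx":0,"ty":0,"tz":0.098,"turn":0,"gripper":0.0876},
    {"tx":0,"ty":0,"tz":0.147,"turn":0,"gripper":0.0876},
    {"tx":0,"ty":0,"tz":0.196,"turn":0,"gripper":0.0876},
    {"tx":0,"ty":0,"tz":0.245,"turn":0,"gripper":0.0876}
  ]
}}

```text
time_s: 1.6
tcp_pos: [0.4396, 0.0117, 0.2437]
eef_rot: [-90.0, -0.0, -7.0]
contact_force: [1.5, -0.9, 0.4]
gripper_width: 0.0873
```

>>> {"name": "apply_moves", "arguments": {
  "deltas": [
    {"tx":-0.019,"ty":0,"tz":0.041,"turn":0,"gripper":0.0876},
    {"tx":-0.038,"ty":0,"tz":0.082,"turn":0,"gripper":0.0876},
    {"tx":-0.057,"ty":0,"tz":0.123,"turn":0,"gripper":0.0876},
    {"tx":-0.057,"ty":0,"tz":0.123,"turn":0,"gripper":0.0876}
  ]
}}

```text
time_s: 2.0
tcp_pos: [0.3972, 0.1428, 0.2436]
eef_rot: [-89.9, -0.0, -6.7]
contact_force: [-0.6, -0.8, -0.3]
gripper_width: 0.0878
```

>>> {"name": "apply_moves", "arguments": {
  "deltas": [
    {"tx":0,"ty":0.04,"tz":-0.002,"turn":0,"gripper":0.0876},
    {"tx":0,"ty":0.08,"tz":-0.002,"turn":0,"gripper":0.0876},
    {"tx":0,"ty":0.12,"tz":-0.002,"turn":0,"gripper":0.0876},
    {"tx":0,"ty":0.153,"tz":-0.002,"turn":0,"gripper":0.0876},
    {"tx":0,"ty":0.163,"tz":-0.002,"turn":0,"gripper":0.0876}
  ]
}}

```text
time_s: 2.5
tcp_pos: [0.3965, 0.1349, 0.0778]
eef_rot: [-90.2, 0.2, -7.0]
contact_force: [0.6, 0.5, 0.3]
gripper_width: 0.0875
```

```bash
python3 - <<'E'
from h import *
print(r.get_state()["tcp_pos"],r.get_state()["contact_force"])
p,d=capture("scene");cv2.imwrite("pics/s1.png",cv2.resize(p[130:290,150:350,::-1],None,fx=4,fy=4,interpolation=cv2.INTER_CUBIC)[:600])
p,d=capture("wrist");cv2.imwrite("pics/w1.png",p[:,:,::-1])
E
```

```text
[0.39646345 0.13485979 0.07776661] [0.58958462 0.53814767 0.26645691]
```

View pics/s1.png

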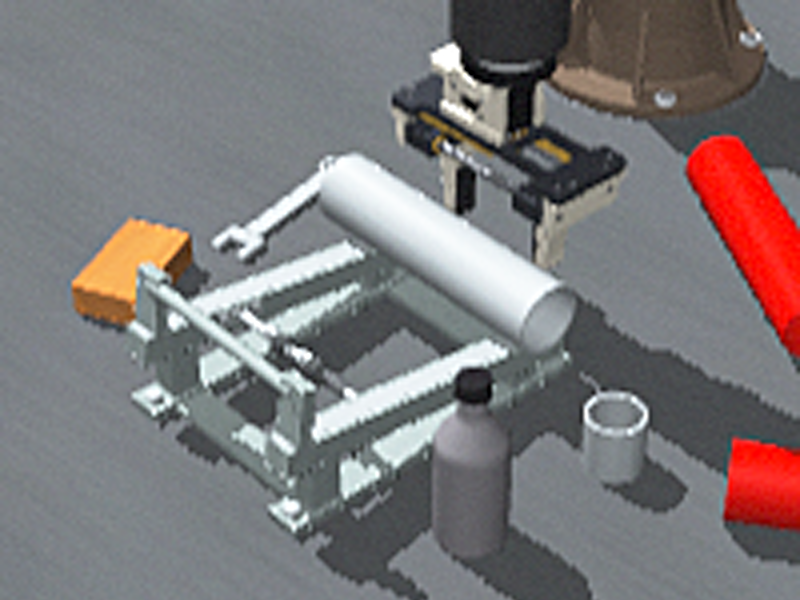

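View pics/w1.png

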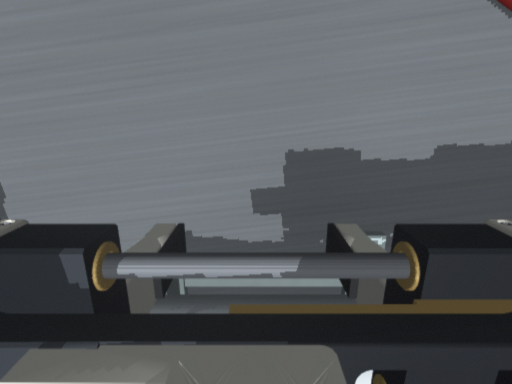

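>>> {"name": "apply_moves", "arguments": {
  "deltas": [
    {"tx":0,"ty":-0.002,"tz":0.003,"turn":0,"gripper":0.0876},
    {"tx":0,"ty":-0.002,"tz":0.003,"turn":0,"gripper":0.0876}
  ]
}}

```text
time_s: 2.8
tcp_pos: [0.3998, 0.1409, 0.0844]
eef_rot: [-89.8, -0.1, -7.0]
contact_force: [-0.3, 0.1, 0.6]
gripper_width: 0.0877
```

```bash
python3 - <<'E'
from h import *
s=r.get_state();print(s["tcp_pos"],s["eef_rot"],s["qd"].round(2))
ey=np.array([.122,.9925,0])
for k in(-.055,.055):print(proj("scene",s["tcp_pos"]+k*ey+[0,0,-.017]),(proj("scene",s["tcp_pos"]+k*ey+[0,0,-.017])-[150,130])*4)
E
```

```text
[0.39984641 0.14094151 0.08439259] [-89.84985992  -0.13749994  -6.98156493] [-0.12 -0.33 -0.63 -0.22  0.72  0.29]
[264.77042175 180.08413167] [459.08168699 200.33652667]
[288.09355906 194.85425122] [552.37423623 259.41700488]
```

>>> {"name": "apply_moves", "arguments": {
  "deltas": [
    {"tx":0.006,"ty":0.001,"tz":0,"turn":0,"gripper":0.0876},
    {"tx":0.011,"ty":0.002,"tz":0,"turn":0,"gripper":0.0876},
    {"tx":0.015,"ty":0.002,"tz":0,"turn":0,"gripper":0.0876},
    {"tx":0.018,"ty":0.002,"tz":0,"turn":0,"gripper":0.0876},
    {"tx":0.02,"ty":0.002,"tz":0,"turn":0,"gripper":0.0876}
  ]
}}

```text
time_s: 3.3
tcp_pos: [0.4188, 0.1372, 0.0805]
eef_rot: [-90.0, 0.0, -7.0]
contact_force: [0.8, -0.1, 0.5]
gripper_width: 0.0875
```

>>> {"name": "apply_moves", "arguments": {
  "deltas": [
    {"tx":0.002,"ty":0,"tz":0,"turn":0,"gripper":0.0876},
    {"tx":0.004,"ty":0,"tz":0,"turn":0,"gripper":0.0876},
    {"tx":0.006,"ty":0,"tz":0,"turn":0,"gripper":0.0876},
    {"tx":0.008,"ty":0,"tz":0,"turn":0,"gripper":0.0876},
    {"tx":0.01,"ty":-0.001,"tz":0,"turn":0,"gripper":0.0876}
  ]
}}

```text
time_s: 3.8
tcp_pos: [0.4282, 0.1359, 0.0814]
eef_rot: [-90.0, 0.0, -7.0]
contact_force: [-1.3, -1.1, 1.5]
gripper_width: 0.0878
```

```bash
cat > look.py <<'E'
from h import *
import sys
ex=np.array([.9925,-.122,0]);ey=np.array([.122,.9925,0]);T0=np.array([.462,.126,.0763])
O=T0+.1963*ex+.0096*ey;O[2]=.075
c8,s8=np.cos(np.deg2rad(8)),np.sin(np.deg2rad(8))
RX=c8*ex+s8*np.array([0,0,1]);RZ=-s8*ex+c8*np.array([0,0,1])
def look(tag,gx):
    s=r.get_state();print(s["time_s"],s["tcp_pos"].round(4),s["contact_force"].round(2))
    q=s["tcp_pos"]-O;print("tcp ramp",[round(float(q@a)*1000,1) for a in(RX,ey,RZ)])
    p,d=capture("scene");cv2.imwrite(f"pics/{tag}.png",cv2.resize(p[130:280,150:350,::-1],None,fx=4,fy=4,interpolation=cv2.INTER_CUBIC))
    g=O+RX*gx+RZ*.03
    C=cloud("scene",d);q=C-O;X,Y,Z=q@RX,q@ey,q@RZ
    # steel tube upper side: points near expected radius, uphill side
    m=(abs(Y)<.16)&(Z>.032)&(Z<.064)&(X>gx-.04)&(X<gx+.04)&(d>0)
    sat=p.max(2).astype(int)-p.min(2);m&=(sat<25)&(p.min(2)>90)
    P=C[m]
    def f(v):
        a=ey*np.cos(v[1])+RX*np.sin(v[1]);w=P-(O+RX*v[0]+RZ*v[2]);w=w-np.outer(w@a,a);return np.linalg.norm(w,axis=1)-.03
    v=least_squares(f,[gx,0,.03],loss='soft_l1',f_scale=.002).x;k=abs(f(v))<.006
    yy=(P[k]-O)@ey;lo,hi=np.percentile(yy,[1,99])
    print("tube x,y,z mm, yaw rad",(v[0]*1000).round(1),((lo+hi)*500).round(1),(v[2]*1000).round(1),v[1].round(4),"len",(hi-lo).round(3),k.sum(),len(k))
if __name__=="__main__":look(sys.argv[1],float(sys.argv[2]))
E
python3 look.py s2 -.19
```

```text
3.8 [0.4282 0.1359 0.0814] [-1.27 -1.07  1.49]
tcp ramp [-227.9, -3.9, 38.5]
tube x,y,z mm, yaw rad -187.8 -9.6 29.0 0.0009 len 0.235 890 939
```

View pics/s2.png

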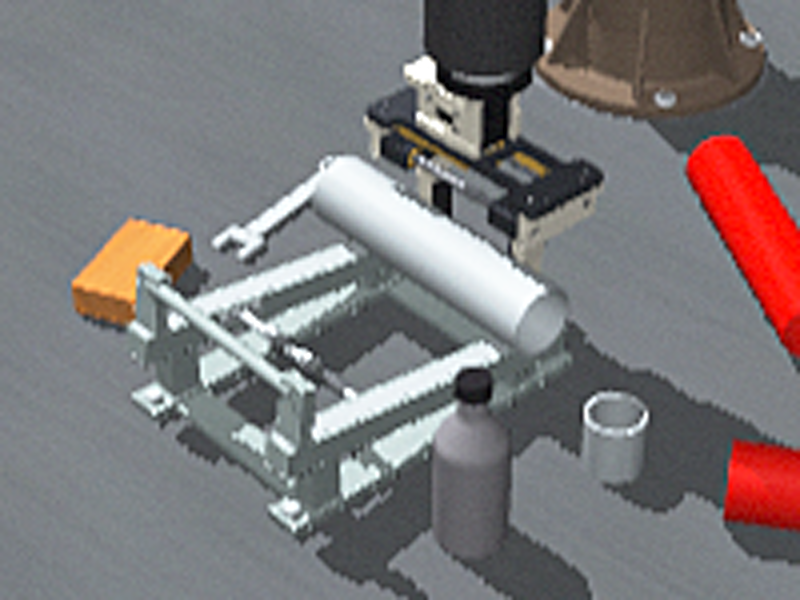

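Both fingertips touch the tube, which has rolled to x ≈ -188 mm and is still square. I keep pushing along the slope.

>>> {"name": "apply_moves", "arguments": {
  "deltas": [
    {"tx":0.004,"ty":-0.0005,"tz":0,"turn":0,"gripper":0.0876},
    {"tx":0.008,"ty":-0.001,"tz":0,"turn":0,"gripper":0.0876},
    {"tx":0.012,"ty":-0.0016,"tz":0,"turn":0,"gripper":0.0876},
    {"tx":0.016,"ty":-0.0022,"tz":0,"turn":0,"gripper":0.0876},
    {"tx":0.02,"ty":-0.0028,"tz":0,"turn":0,"gripper":0.0876}
  ]
}}

```text
time_s: 4.35
tcp_pos: [0.4485, 0.1335, 0.0844]
eef_rot: [-90.0, 0.0, -7.0]
contact_force: [-2.5, 0.3, 1.0]
gripper_width: 0.0875
```

>>> {"name": "apply_moves", "arguments": {
  "deltas": [
    {"tx":0.004,"ty":-0.0005,"tz":0,"turn":0,"gripper":0.0876},
    {"tx":0.008,"ty":-0.001,"tz":0,"turn":0,"gripper":0.0876},
    {"tx":0.012,"ty":-0.0016,"tz":0,"turn":0,"gripper":0.0876},
    {"tx":0.016,"ty":-0.0022,"tz":0,"turn":0,"gripper":0.0876},
    {"tx":0.02,"ty":-0.0028,"tz":0,"turn":0,"gripper":0.0876}
  ]
}}

```text
time_s: 4.85
tcp_pos: [0.4683, 0.1311, 0.0872]
eef_rot: [-90.0, 0.0, -7.0]
contact_force: [-2.5, 0.6, 1.5]
gripper_width: 0.088
```

```bash
python3 look.py s3 -.148
```

```text
4.85 [0.4683 0.1311 0.0872] [-2.54  0.56  1.53]
tcp ramp [-187.1, -3.7, 38.6]
tube x,y,z mm, yaw rad -146.9 -9.3 28.9 0.002 len 0.236 921 971
```

Force about 2.5 N, tube square. I continue.

>>> {"name": "apply_moves", "arguments": {
  "deltas": [
    {"tx":0.005,"ty":-0.0007,"tz":0,"turn":0,"gripper":0.0876},
    {"tx":0.01,"ty":-0.0014,"tz":0,"turn":0,"gripper":0.0876},
    {"tx":0.015,"ty":-0.0021,"tz":0,"turn":0,"gripper":0.0876},
    {"tx":0.02,"ty":-0.0028,"tz":0,"turn":0,"gripper":0.0876},
    {"tx":0.025,"ty":-0.0035,"tz":0,"turn":0,"gripper":0.0876}
  ]
}}

```text
time_s: 5.4
tcp_pos: [0.4933, 0.1281, 0.0907]
eef_rot: [-90.0, 0.0, -7.0]
contact_force: [-2.2, 0.8, 1.6]
gripper_width: 0.0876
```

>>> {"name": "apply_moves", "arguments": {
  "deltas": [
    {"tx":0.005,"ty":-0.0007,"tz":0,"turn":0,"gripper":0.0876},
    {"tx":0.01,"ty":-0.0014,"tz":0,"turn":0,"gripper":0.0876},
    {"tx":0.015,"ty":-0.0021,"tz":0,"turn":0,"gripper":0.0876},
    {"tx":0.02,"ty":-0.0028,"tz":0,"turn":0,"gripper":0.0876},
    {"tx":0.025,"ty":-0.0035,"tz":0,"turn":0,"gripper":0.0876}
  ]
}}

```text
time_s: 5.9
tcp_pos: [0.5181, 0.125, 0.0942]
eef_rot: [-90.0, 0.0, -7.0]
contact_force: [-2.5, -0.0, 1.9]
gripper_width: 0.0878
```

```bash
python3 look.py s4 -.096
```

```text
5.9 [0.5181 0.125  0.0942] [-2.49 -0.01  1.88]
tcp ramp [-136.5, -3.7, 38.6]
tube x,y,z mm, yaw rad -96.4 -9.3 28.8 0.0012 len 0.236 957 1001
```

View pics/s4.png

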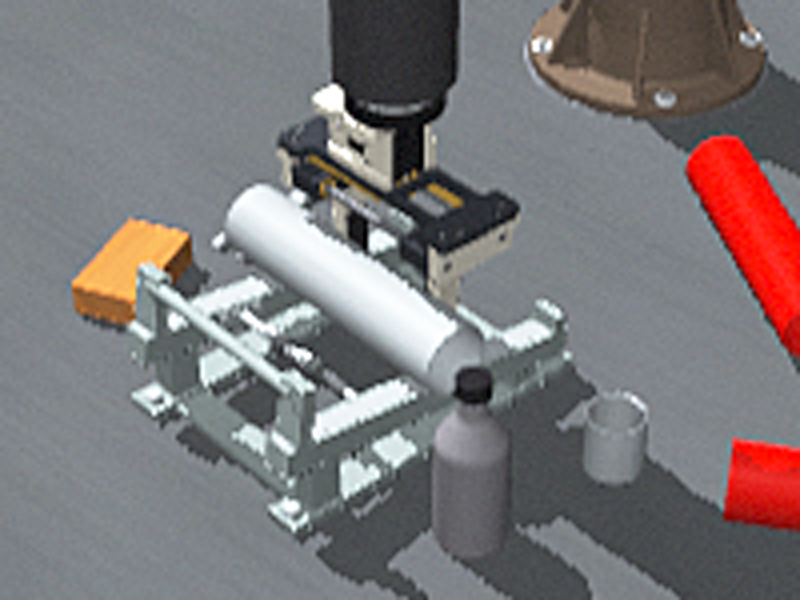

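The tube is mid-way, square across both rails (crop ends (250,205), (460,360)), with the fingers behind it.

>>> {"name": "apply_moves", "arguments": {
  "deltas": [
    {"tx":0.005,"ty":-0.0007,"tz":0,"turn":0,"gripper":0.0876},
    {"tx":0.01,"ty":-0.0014,"tz":0,"turn":0,"gripper":0.0876},
    {"tx":0.015,"ty":-0.0021,"tz":0,"turn":0,"gripper":0.0876},
    {"tx":0.02,"ty":-0.0028,"tz":0,"turn":0,"gripper":0.0876},
    {"tx":0.025,"ty":-0.0035,"tz":0,"turn":0,"gripper":0.0876}
  ]
}}

```text
time_s: 6.45
tcp_pos: [0.5429, 0.122, 0.0977]
eef_rot: [-90.0, -0.0, -7.0]
contact_force: [-1.7, 0.1, 0.7]
gripper_width: 0.0874
```

>>> {"name": "apply_moves", "arguments": {
  "deltas": [
    {"tx":0.004,"ty":-0.0006,"tz":0,"turn":0,"gripper":0.0876},
    {"tx":0.008,"ty":-0.0011,"tz":0,"turn":0,"gripper":0.0876},
    {"tx":0.012,"ty":-0.0017,"tz":0,"turn":0,"gripper":0.0876},
    {"tx":0.016,"ty":-0.0022,"tz":0,"turn":0,"gripper":0.0876},
    {"tx":0.02,"ty":-0.0028,"tz":0,"turn":0,"gripper":0.0876}
  ]
}}

```text
time_s: 6.95
tcp_pos: [0.5622, 0.1195, 0.1004]
eef_rot: [-90.0, 0.0, -7.0]
contact_force: [-5.5, 0.9, 3.8]
gripper_width: 0.0875
```

```bash
python3 look.py s5 -.05
```

```text
6.95 [0.5622 0.1195 0.1004] [-5.51  0.87  3.75]
tcp ramp [-91.6, -3.9, 38.5]
tube x,y,z mm, yaw rad -51.4 -9.9 29.0 0.0049 len 0.237 1006 1038
```

>>> {"name": "apply_moves", "arguments": {
  "deltas": [
    {"tx":0.003,"ty":-0.0004,"tz":0,"turn":0,"gripper":0.0876},
    {"tx":0.006,"ty":-0.0008,"tz":0,"turn":0,"gripper":0.0876},
    {"tx":0.009,"ty":-0.0013,"tz":0,"turn":0,"gripper":0.0876},
    {"tx":0.012,"ty":-0.0017,"tz":0,"turn":0,"gripper":0.0876},
    {"tx":0.015,"ty":-0.0021,"tz":0,"turn":0,"gripper":0.0876}
  ]
}}

```text
time_s: 7.5
tcp_pos: [0.5774, 0.1177, 0.1026]
eef_rot: [-90.0, -0.0, -7.0]
contact_force: [-5.2, 0.7, 3.5]
gripper_width: 0.0876
```

```bash
python3 look.py s6 -.035
```

```text
7.5 [0.5774 0.1177 0.1026] [-5.15  0.7   3.47]
tcp ramp [-76.1, -3.7, 38.6]
tube x,y,z mm, yaw rad -36.1 -9.4 29.0 0.0029 len 0.237 1015 1054
```

View pics/s6.png

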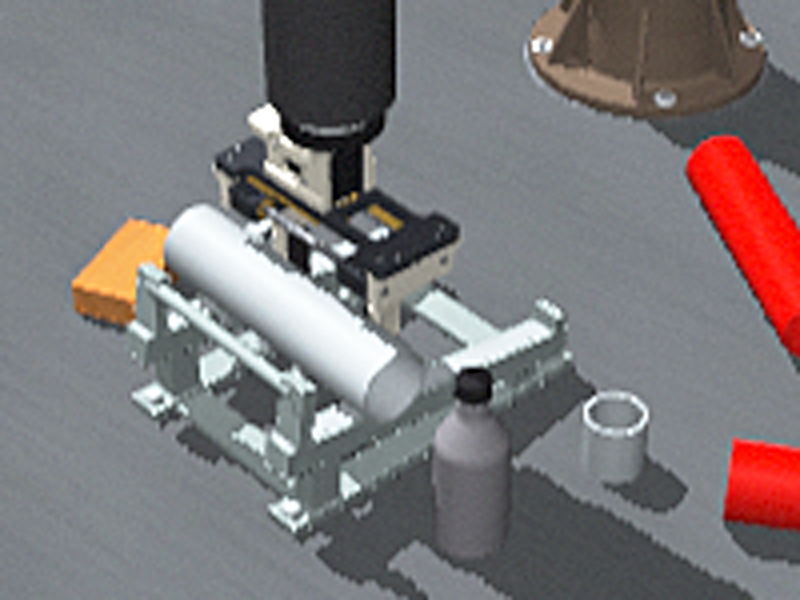

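The tube is about 36 mm short of the stop, square, and riding the noses at about 5 N. I continue slowly.

>>> {"name": "apply_moves", "arguments": {
  "deltas": [
    {"tx":0.003,"ty":-0.0004,"tz":0,"turn":0,"gripper":0.0876},
    {"tx":0.006,"ty":-0.0008,"tz":0,"turn":0,"gripper":0.0876},
    {"tx":0.009,"ty":-0.0013,"tz":0,"turn":0,"gripper":0.0876},
    {"tx":0.012,"ty":-0.0017,"tz":0,"turn":0,"gripper":0.0876},
    {"tx":0.015,"ty":-0.0021,"tz":0,"turn":0,"gripper":0.0876}
  ]
}}

```text
time_s: 8.05
tcp_pos: [0.5927, 0.116, 0.1048]
eef_rot: [-90.0, -0.0, -7.0]
contact_force: [-1.9, -0.1, 1.2]
gripper_width: 0.0876
```

>>> {"name": "apply_moves", "arguments": {
  "deltas": [
    {"tx":0.0025,"ty":-0.0004,"tz":0,"turn":0,"gripper":0.0876},
    {"tx":0.005,"ty":-0.0007,"tz":0,"turn":0,"gripper":0.0876},
    {"tx":0.0075,"ty":-0.001,"tz":0,"turn":0,"gripper":0.0876},
    {"tx":0.01,"ty":-0.0014,"tz":0,"turn":0,"gripper":0.0876},
    {"tx":0.012,"ty":-0.0017,"tz":0,"turn":0,"gripper":0.0876}
  ]
}}

```text
time_s: 8.55
tcp_pos: [0.6045, 0.1145, 0.1065]
eef_rot: [-90.0, -0.0, -7.0]
contact_force: [-0.2, -0.0, 0.4]
gripper_width: 0.0876
```

```bash
python3 look.py s7 -.008
```

```text
8.55 [0.6045 0.1145 0.1065] [-0.21 -0.04  0.41]
tcp ramp [-48.5, -3.6, 38.6]
tube x,y,z mm, yaw rad -7.4 -8.6 29.1 0.002 len 0.234 1006 1053
```

>>> {"name": "apply_moves", "arguments": {
  "deltas": [
    {"tx":0.0012,"ty":-0.0002,"tz":0,"turn":0,"gripper":0.0876},
    {"tx":0.0024,"ty":-0.0003,"tz":0,"turn":0,"gripper":0.0876},
    {"tx":0.0036,"ty":-0.0005,"tz":0,"turn":0,"gripper":0.0876},
    {"tx":0.0048,"ty":-0.0007,"tz":0,"turn":0,"gripper":0.0876},
    {"tx":0.006,"ty":-0.0008,"tz":0,"turn":0,"gripper":0.0876}
  ]
}}

```text
time_s: 9.1
tcp_pos: [0.6097, 0.1137, 0.1071]
eef_rot: [-90.0, 0.0, -7.0]
contact_force: [-2.2, 0.5, 1.5]
gripper_width: 0.0878
```

```bash
python3 look.py s8 -.002
```

```text
9.1 [0.6097 0.1137 0.1071] [-2.17  0.46  1.54]
tcp ramp [-43.3, -3.8, 38.5]
tube x,y,z mm, yaw rad -2.7 -9.2 29.0 0.0037 len 0.236 965 1053
```

View pics/s8.png

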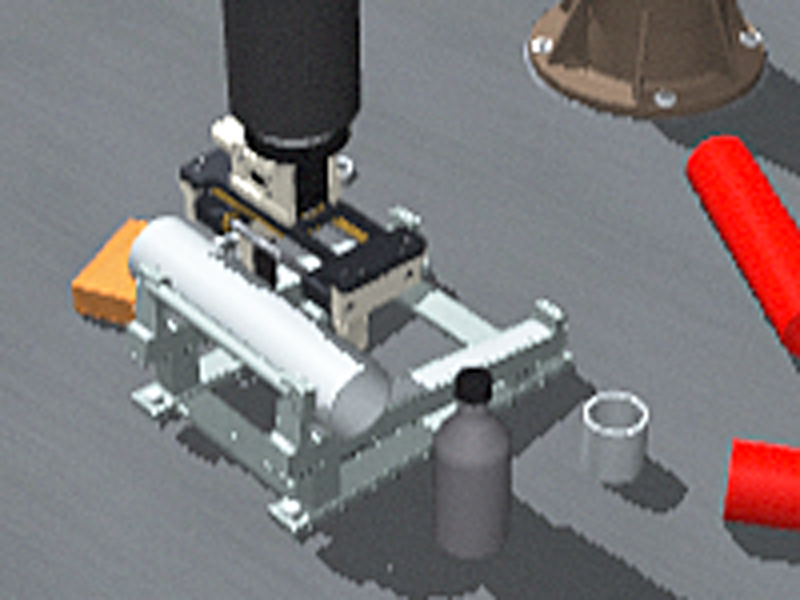

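The tube is near the posts, about 3 mm off. I creep on until the force shows the stop.

>>> {"name": "apply_moves", "arguments": {
  "deltas": [
    {"tx":0.0008,"ty":-0.0001,"tz":0,"turn":0,"gripper":0.0876},
    {"tx":0.0016,"ty":-0.0002,"tz":0,"turn":0,"gripper":0.0876},
    {"tx":0.0024,"ty":-0.0003,"tz":0,"turn":0,"gripper":0.0876}
  ]
}}

```text
time_s: 9.45
tcp_pos: [0.6123, 0.1134, 0.1075]
eef_rot: [-90.0, 0.0, -7.0]
contact_force: [-2.0, 0.3, 1.6]
gripper_width: 0.0873
```

>>> {"name": "apply_moves", "arguments": {
  "deltas": [
    {"tx":0.0005,"ty":0,"tz":0,"turn":0,"gripper":0.0876},
    {"tx":0.001,"ty":-0.0001,"tz":0,"turn":0,"gripper":0.0876}
  ]
}}

```text
time_s: 9.65
tcp_pos: [0.6128, 0.1133, 0.1074]
eef_rot: [-90.0, 0.1, -7.0]
contact_force: [-5.6, 1.9, 3.0]
gripper_width: 0.0877
```

>>> {"name": "apply_moves", "arguments": {
  "deltas": [
    {"tx":0.0005,"ty":0,"tz":0,"turn":0,"gripper":0.0876},
    {"tx":0.0005,"ty":0,"tz":0,"turn":0,"gripper":0.0876}
  ]
}}

```text
time_s: 9.85
tcp_pos: [0.6129, 0.1133, 0.1074]
eef_rot: [-90.0, 0.1, -7.0]
contact_force: [-6.0, 2.2, 3.3]
gripper_width: 0.0876
```

```bash
python3 look.py s9 0; python3 - <<'E'
from h import *
p,d=capture("wrist");cv2.imwrite("pics/w9.png",p[:,:,::-1])
p,d=capture("top");cv2.imwrite("pics/t9.png",cv2.resize(p[95:245,180:380,::-1],None,fx=4,fy=4,interpolation=cv2.INTER_CUBIC))
E
```

```text
9.85 [0.6129 0.1133 0.1074] [-5.98  2.16  3.33]
tcp ramp [-40.0, -3.8, 38.3]
tube x,y,z mm, yaw rad 1.1 -9.2 28.8 0.0032 len 0.237 929 1043
```

View pics/t9.png

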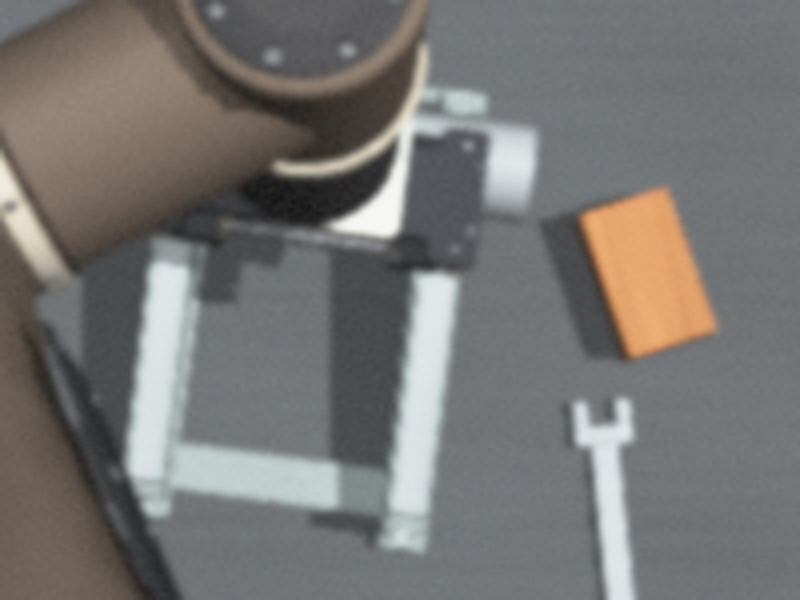

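View pics/w9.png

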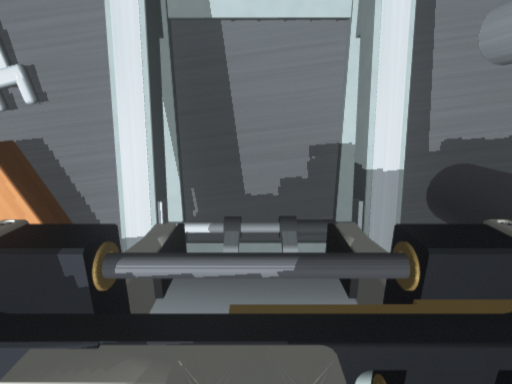

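The top view shows the tube against the posts. In the wrist view the catch noses (232,235) and (288,235) stand behind the tube. I back off slowly, so that if the catch isn't up the fingers still hold it.

>>> {"name": "apply_moves", "arguments": {
  "deltas": [
    {"tx":-0.002,"ty":0.0003,"tz":0,"turn":0,"gripper":0.0876},
    {"tx":-0.004,"ty":0.0005,"tz":0,"turn":0,"gripper":0.0876},
    {"tx":-0.006,"ty":0.0008,"tz":0,"turn":0,"gripper":0.0876},
    {"tx":-0.008,"ty":0.001,"tz":0,"turn":0,"gripper":0.0876},
    {"tx":-0.01,"ty":0.0013,"tz":0,"turn":0,"gripper":0.0876}
  ]
}}

```text
time_s: 10.5
tcp_pos: [0.604, 0.1146, 0.1063]
eef_rot: [-90.0, -0.0, -7.0]
contact_force: [-0.4, 0.2, 0.9]
gripper_width: 0.0874
```

>>> {"name": "apply_moves", "arguments": {
  "deltas": [
    {"tx":-0.002,"ty":0.0003,"tz":0,"turn":0,"gripper":0.0876},
    {"tx":-0.004,"ty":0.0005,"tz":0,"turn":0,"gripper":0.0876},
    {"tx":-0.006,"ty":0.0008,"tz":0,"turn":0,"gripper":0.0876},
    {"tx":-0.006,"ty":0.0008,"tz":0,"turn":0,"gripper":0.0876}
  ]
}}

```text
time_s: 10.9
tcp_pos: [0.5977, 0.1153, 0.1055]
eef_rot: [-90.0, 0.0, -7.0]
contact_force: [0.0, -0.7, 0.1]
gripper_width: 0.0872
```

```bash
python3 look.py s10 -.005
```

```text
10.9 [0.5977 0.1153 0.1055] [ 0.05 -0.66  0.13]
tcp ramp [-55.5, -3.7, 38.5]
tube x,y,z mm, yaw rad -5.5 -8.8 28.9 0.003 len 0.236 987 1057
```

The tube rests at -5.5 mm against the catch with the fingers clear of it (gap about 10 mm). I withdraw downhill and up.

>>> {"name": "apply_moves", "arguments": {
  "deltas": [
    {"tx":-0.015,"ty":0,"tz":0,"turn":0,"gripper":0.0876},
    {"tx":-0.035,"ty":-0.002,"tz":0,"turn":0,"gripper":0.0876},
    {"tx":-0.06,"ty":-0.01,"tz":0,"turn":0,"gripper":0.0876},
    {"tx":-0.085,"ty":-0.04,"tz":0,"turn":0,"gripper":0.0876},
    {"tx":-0.1,"ty":-0.08,"tz":0,"turn":0,"gripper":0.0876}
  ]
}}

```text
time_s: 11.45
tcp_pos: [0.4961, 0.1267, 0.1846]
eef_rot: [-90.2, 0.2, -7.0]
contact_force: [1.1, 0.6, 0.7]
gripper_width: 0.0876
```

>>> {"name": "apply_moves", "arguments": {
  "deltas": [
    {"tx":-0.03,"ty":-0.03,"tz":0,"turn":0,"gripper":0.0876},
    {"tx":-0.06,"ty":-0.06,"tz":0,"turn":0,"gripper":0.0876},
    {"tx":-0.08,"ty":-0.09,"tz":0,"turn":0,"gripper":0.0876},
    {"tx":-0.08,"ty":-0.1,"tz":0,"turn":0,"gripper":0.0876},
    {"tx":-0.08,"ty":-0.1,"tz":0,"turn":0,"gripper":0.0876}
  ]
}}

```text
time_s: 11.95
tcp_pos: [0.4198, 0.1378, 0.2875]
eef_rot: [-89.8, -0.2, -6.9]
contact_force: [0.0, 0.5, -0.1]
gripper_width: 0.0875
```

```bash
python3 look.py s11 -.005; python3 - <<'E'
from h import *
p,d=capture("top");cv2.imwrite("pics/t11.png",cv2.resize(p[95:245,160:360,::-1],None,fx=4,fy=4,interpolation=cv2.INTER_CUBIC))
C=cloud("top",d)
for u,v in [(186,138),(342,163),(333,225)]:print((u,v),C[v,u].round(4))
E
```

```text
11.95 [0.4198 0.1378 0.2875] [ 0.    0.48 -0.1 ]
tcp ramp [-207.7, -3.0, 243.7]
tube x,y,z mm, yaw rad -5.2 -9.4 28.5 0.002 len 0.236 989 1023
(186, 138) [0.6291 0.2863 0.1327]
(342, 163) [ 0.5905 -0.1061  0.0267]
(333, 225) [ 0.4286 -0.0843  0.0094]
```

View pics/t11.png

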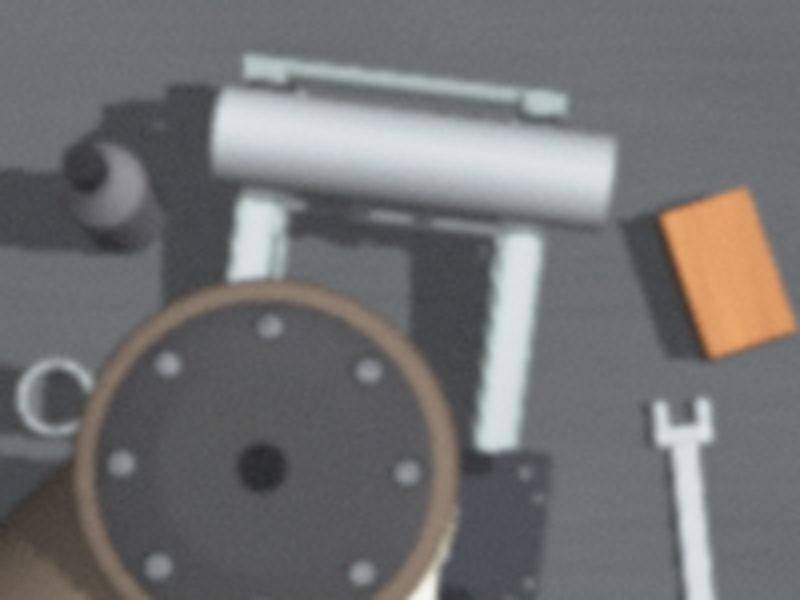

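View pics/s11.png

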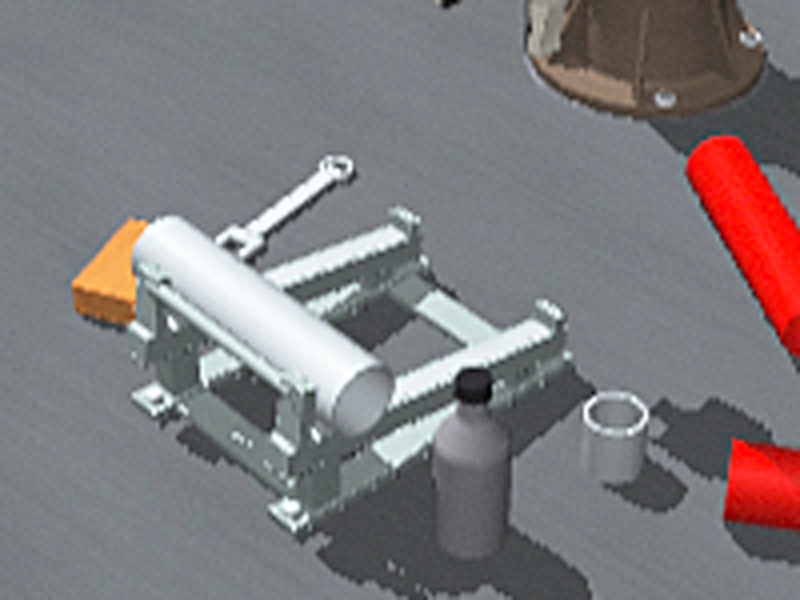

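The tube lies still between the posts and the catch: top crop ends (225,130) and (605,175), square across both rails. The bystanders are unmoved and the arm is clear, so I hand the job in.

```bash
python3 -c "
from plant import r
print(r.close_job())"
```

```text
the job is handed in; nothing more can be done
None
```

The tube is resting at the top of the skid against the raised catch, and the job was handed in at about 12 s of the 38 s allowed. I pushed it up both rails with the open fingertips, seeing about 7 N at most, until it met the stop posts. Then I backed off slowly and withdrew.

- **Tube:** in the ramp frame it lies at x ≈ -5.2 mm, y ≈ -9 mm and z ≈ 28.5 mm, with its axis about 0.002 rad off square. It read -5.5 mm about a second earlier with the fingers already clear, so it is lying still.
- **Catch:** I did not measure its angle directly. The tube came to rest about 6 mm back from the stop, as it should against a raised catch, and the wrist picture seemed to show the noses up behind it.
- **Other things:** the robot touches nothing. The oiler, packing block and wrench read within a few millimetres of where they started, and the offcut looks unmoved in the pictures.

No check failed. The one small disagreement is that the tube read +1 mm while pressed against the stop, which is within the camera calibration.

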